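Tighten the rail carrier's recessed clamp screw with the T-handle hex key

TASK

Take the red T-handle hex key from its wooden stand, fit it down the blue guide bush of the rail carrier and turn it gently until it drops fully home into the hidden hex socket of the clamp screw. Then tighten the screw clockwise (seen from above) until it comes up firm, never forcing the key either downwards or round, and leave the key standing upright in the screw. Do not disturb the lens mount, the brass block or the ruler.

Things in the scene. Friction and masses are not known exactly. Their poses are not given: they have to be found in the camera images.
- key: T-handle hex key, 200 to 325 g, upright in its stand. Origin: centre of its flat lower end, z up the shank. Red cross bar 90 mm long (key x), 24 mm wide (key y), 26 mm tall, 85 to 111 mm above the origin. Below it a straight steel hexagonal shank, 17 mm across flats, 19.6 mm across corners; two flats face key +y and -y. Balance point 74 mm above the origin.
- key_tip (a point): centre of the flat lower end of the key's hexagonal shank (the key's origin)
- key_grip (a point): centre of the key's red cross bar, 98 mm above the tip; the place to grip, across its 24 mm width, firmly (about 100 N): in a weak grip the key tips when tilted or knocked
- stand: fixed wooden block 70 x 70 x 45 mm with one round upright hole of 23 mm diameter and 35 mm depth in which the key stands loosely (its tip 10 mm above the table). Origin at the centre of its underside.
- carrier: fixed black saddle plate 100 x 200 x 8 mm on the aluminium rail (30 mm tall, along y). Origin on the clamp screw's axis at the plate's underside, 30 mm above the table, z up. Around the axis stands the blue guide bush, 46 mm outside diameter, top 42 mm above the origin. A black post with a brass head, top 108 mm above the origin, stands 115 mm to carrier +y of the screw.
- bush_mouth (a point): centre of the bush's top opening, on the screw axis, z up. Countersunk 6 mm deep from 28 mm to a 20.6 mm bore; the screw face lies 20 mm below the mouth. Its hex socket is 18 mm across flats, bottom 33 mm below the mouth. How the hexagon is turned is unknown and hard to see: a key turned wrong rests on the face and drops 13 mm only within about 6 degrees of a match (every 60).
- screw (a joint): turn of the clamp screw clockwise from fully loose, rad: 0 loose stop, 1.2 firm stop (tight); starts between 0 and 0.3. It tells nothing of how the hexagon stands. It turns against a light steady drag (about 0.1 N m felt at the wrist) and stays where it is left; at the stop the twist rises steeply: 0.3 N m felt is firm, over 0.4 is forcing.
- lens_mount: bystander: black base 70 x 70 x 12 mm with a round lens holder on a short post, 82 mm tall in all, loose, 350 g; origin at the centre of its underside
- brass_block: bystander: U-shaped brass block 50 x 40 x 40 mm, loose, 200 g; origin at the centre of its underside
- ruler: bystander: wooden ruler 320 x 30 x 6 mm lying flat beyond the rail, loose; origin at the centre of its underside, length along its y
Not all that is in view belongs to the job. Of the things that look like the key, the smallest one is meant.

How it is judged:
By the outcome, as a careful person would: the job done as asked, in the order asked, and still so for the second after the job is handed in, with the robot touching nothing.
It also fails if it takes over 72 s, if anything falls off the work surface, if the arm or the gripper's body presses on something with over 40 N, if the wrist force passes 120 N, or if a joint passes its speed limit or range.

ROBOT

A 7-joint arm with a two-finger parallel gripper is mounted at the origin on the work surface. World frame = base frame: x ahead of the robot, y to its left, z up, the work surface at z = 0. Lengths are in mm, angles in rad, forces in N, time in s.
With the tool pointing down it reaches from about 400 to 850 mm from the base axis. Payload 10.4 kg.
Tool frame: the origin (TCP) lies at the very end of the fingers, on their centre line; the grasp point (between the pads) lies 19 mm behind it; z points along the fingers, y is the line along which they close (so a half turn about z gives the same grasp; the last joint's range is limited). The gripper opens to 87 mm and grips with 3 to 60 N. Pads are 19 mm wide; open, the fingers measure 117 mm over their backs; the gripper's body (75 mm by 190 mm) begins 51 mm behind the grasp point.
Start: joints at [-1.229, 0.332, -0.065, 1.46, 0.022, 1.35, -0.088], TCP at [222.965, 583.9, 222.576] pointing down, gripper open.
Joint ranges: [-2.6, 2.6], [-0.5, 2.12], [-1.47, 1.34], [0.16, 2.42], [-1.27, 4.41], [0.06, 2.06], [-2.6, 2.6]. Speed limits (rad/s): [2.22, 2.22, 2.79, 2.79, 3.14, 3.14, 3.14].

INTERFACE

Orientations are given as a unit quaternion [x, y, z, w].
In Python, from rig import state, read_camera, camera_params, sign_off gives the robot as it stands. The module is installed in compiled form; this text tells all that it offers.
- The arm moves only by the tool step_arm, never from a script. Its argument "steps" is text: rows parted by semicolons, each of 7 numbers parted by spaces: the closure, from 0 (fully open) to 1 (shut), then the shift along the tool's x, y, z in cm, then the turn, a rotation vector about the tool's x, y, z in rad. A call has 1 to 20 rows; each row shifts and turns the commanded pose from where the row before left it, along the tool's axes as they then stand; what a row does not reach is not made up. A row lasts 1/8 s, in which the tool goes at most 62.5 mm and 10.7 degrees, less where a joint would pass 70% of its speed; a pose out of reach is approached as far as the arm can. A call is refused whole if a number of a shift passes 6.25 or a number of a turn 0.188, either way. A call with a gripper value outside its range is refused whole. The fingers move at their own pace and stop on an object; "squeeze" is the grip in N (left out, the last holds). Time passes only in rows, so rows that do not move let the fingers close. It gives the time, the measured TCP pose, the force, the opening and the grip force at its end, in the units of the state.
- state(): the state, without advancing time (a new reading comes with each control period).
- read_camera(name): name is "scene" or "top"; returns (picture, depth): 400x640x3 uint8, red, green, blue; 400x640 float32, mm along the optical axis (not along the pixel's ray), 0 where there is no reading.
- camera_params(name): a dict with "K" (3x3 intrinsics, pixels), "k1" (the pictures are not rectified: a ray, as slopes to the right and down, at radius r is drawn at 1 + k1 r^2 times it, then the intrinsics apply), "R" (3x3) and "t" (3): a world point X has camera coordinates R X + t. Camera axes: x right, y down, z forward; pixel columns grow to the right and rows downward; lengths in mm; the calibration is good to about 2 mm. A picture is of the moment at which its call begins. camera_params takes no time and is no camera call.
- sign_off(): hands the job in; it is judged then, once.
The state is a dict: "t": time; "joints": joint angles; "joint_velocities": joint speeds; "joint_torque": joint torques, N m; "eef_pos": TCP position; "eef_rot": TCP orientation; "contact_force": force on the tool from outside, world axes, zero at the start; "ft_torque": the same for the moment, N m; "width": finger opening in mm; "finger_force": force on a finger pad.
Only numpy, scipy, OpenCV 4.12 (cv2) and the standard library are available. Lean on these libraries where they do the work, as an engineer would, in place of code of your own. Each camera call takes 0.05 s, during which the arm holds its last target. There are 200 camera calls.

## Working session

There is one attempt and no reset: what is moved stays moved. The work goes in short steps, Python scripts to look and compute and a tool call to move; the robot and the scene stay as the last step left them, time stands still between calls to the robot, and variables do not carry over. Pictures are saved under pics/ and viewed, at most 10 in all, crops included, and the job is handed in when it is done.

Besides the shell and the picture viewer there is one more tool, called as name(argument=value, ...) on one line, values as JSON. step_arm: Moves the arm, as the interface text tells. Its arguments: {"type":"object","properties":{"steps":{"type":"string"},"squeeze":{"type":"number"}},"required":["steps"]}

```bash
mkdir -p pics
python3 - <<'E'
from rig import *
import cv2,numpy as np
print(state())
for n in("scene","top"):
    p,d=read_camera(n);c=camera_params(n);print(n,c)
    cv2.imwrite(f"pics/{n}0.png",p[:,:,::-1]);np.savez(f"{n}0.npz",p=p,d=d)
E
```

```text
{'t': 0.0, 'joints': array([-1.2285708 ,  0.33287007, -0.06473094,  1.46096123,  0.02161111,
        1.34988612, -0.08853521]), 'joint_velocities': array([ 0.00042684,  0.00060552,  0.00051978, -0.00045241,  0.00146147,
       -0.00018768, -0.00165192]), 'joint_torque': array([ 4.07216730e-04, -6.23251247e+01,  2.47356546e-02, -3.89900994e+01,
       -6.13435591e-02,  3.95122357e-02,  1.51147924e-04]), 'eef_pos': array([222.84318862, 583.50222604, 221.74563455]), 'eef_rot': array([ 1.81393993e-01,  9.83410245e-01, -7.07760463e-04, -9.62759402e-05]), 'contact_force': array([-0.03749925, -0.19592052, -0.05982248]), 'ft_torque': array([-0.01128895,  0.00099891,  0.04233554]), 'finger_force': 0.0, 'width': 87.12855974102644}
scene {'K': array([[395.51984666,   0.        , 318.44591998],
       [  0.        , 395.51984666, 200.60559434],
       [  0.        ,   0.        ,   1.        ]]), 'k1': -0.01911233479899744, 'R': array([[ 0.06877437,  0.99752833,  0.01439835],
       [ 0.6697059 , -0.03546587, -0.74177906],
       [-0.73943498,  0.06065805, -0.67048976]]), 't': array([ -69.49972194, -293.63451926, 1293.70152258])}
top {'K': array([[486.85487337,   0.        , 327.19816145],
       [  0.        , 486.85487337, 203.84526574],
       [  0.        ,   0.        ,   1.        ]]), 'k1': -0.05882174239865452, 'R': array([[-0.02436805, -0.99970183,  0.00156796],
       [-0.98162816,  0.02363054, -0.18933501],
       [ 0.18924151, -0.00615288, -0.9819113 ]]), 't': array([  39.68014062,  557.66115116, 1152.90446822])}
```

View pics/scene0.png

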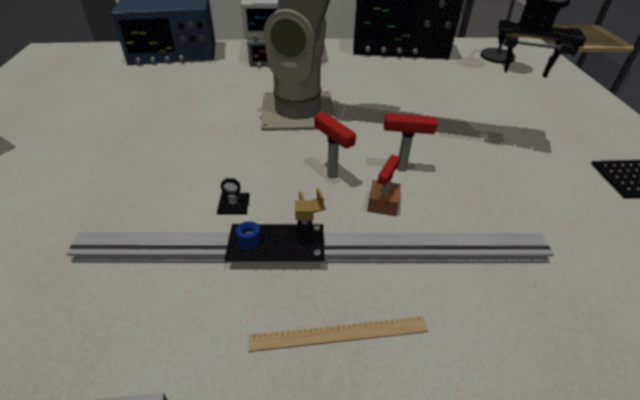

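View pics/top0.png

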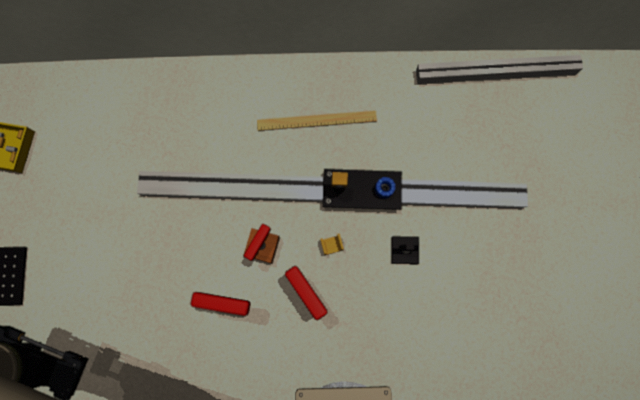

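Scene view: the small key stands in the wooden stand at (388,170), the bush is at (248,236), and the two larger red keys are decoys. Top view: key bar at (258,243), bush at (386,187), brass block at (332,244), lens mount at (405,250).

```bash
cat > h.py <<'E'
from rig import *
import cv2,numpy as np
def rays(n,uv):
    c=camera_params(n);K=c["K"]
    d=np.array([c["k1"],0,0,0.])
    s=cv2.undistortPoints(np.asarray(uv,float).reshape(-1,1,2),K,d).reshape(-1,2)
    return -c["R"].T@c["t"],np.c_[s,np.ones(len(s))]@c["R"]
def onplane(n,uv,z):
    o,r=rays(n,uv);return o+r*((z-o[2])/r[:,2])[:,None]
def cloud(n,d,m):
    v,u=np.nonzero(m&(d>0));o,r=rays(n,np.c_[u,v]);return o+r*d[v,u][:,None],np.c_[u,v]
def hsv(p):return cv2.cvtColor(p,cv2.COLOR_RGB2HSV).astype(int)
def red(p):
    h=hsv(p);return ((h[...,0]<8)|(h[...,0]>172))&(h[...,1]>150)&(h[...,2]>50)
def blue(p):
    h=hsv(p);return (abs(h[...,0]-112)<12)&(h[...,1]>130)&(h[...,2]>40)
def box(m,u0,v0,u1,v1):
    k=np.zeros_like(m);k[v0:v1,u0:u1]=1;return m&k
E
cat > m1.py <<'E'
from h import *
B={"top":((240,220,275,265),(370,170,403,203)),"scene":((375,155,402,190),(232,220,265,250))}
for n in B:
    f=np.load(n+"0.npz");p,d=f["p"],f["d"]
    for nm,mk,b,zt in(("key",red,B[n][0],121),("bush",blue,B[n][1],72)):
        m=box(mk(p),*b);X,uv=cloud(n,d,m)
        print(n,nm,len(X),"z pct",np.percentile(X[:,2],[2,25,50,75,90,98]).round(1))
        T=X[abs(X[:,2]-zt)<5]
        r=cv2.minAreaRect(T[:,:2].astype(np.float32));print(" top rect cloud",np.round(r[0],1),np.round(r[1],1),round(r[2],1),len(T))
        c=max(cv2.findContours(m.astype(np.uint8),0,1)[0],key=cv2.contourArea)
        P=onplane(n,c.reshape(-1,2),zt);r=cv2.minAreaRect(P[:,:2].astype(np.float32));print(" outline on plane",np.round(r[0],1),np.round(r[1],1),round(r[2],1))
        if nm=="bush":
            (e,rr)=cv2.minEnclosingCircle(T[:,:2].astype(np.float32));print(" circ",np.round(e,1),round(rr,1))
E
python3 m1.py
```

```text
top key 396 z pct [111.5 118.7 120.3 122.1 123.7 125.4]
 top rect cloud [460.8 192.4] [24.4 87.2] 58.4 373
 outline on plane [460.2 191.5] [25.2 87.1] 59.2
top bush 262 z pct [39.  68.3 70.7 72.7 74.4 76. ]
 top rect cloud [ 596.  -119.3] [44.8 46.9] 86.8 215
 outline on plane [ 594.9 -118.1] [46.8 48.1] 87.5
 circ [ 596.3 -118.8] 24.0
scene key 304 z pct [101.1 116.7 121.  122.  122.8 124. ]
 top rect cloud [467.5 194.2] [20.2 85.4] 59.2 233
 outline on plane [478.8 189.5] [ 24.1 108.7] 59.5
scene bush 503 z pct [40.7 57.3 68.  72.5 73.5 74.4]
 top rect cloud [ 599.5 -115.4] [43.7 46.5] 26.2 271
 outline on plane [ 613.  -116.2] [71.5 48. ] 2.4
 circ [ 598.7 -116.1] 23.9
```

Run:
```python
from h import *
a=[]
for n,b in(("top",(215,205,435,310)),("scene",(205,105,440,275))):
    p=np.load(n+"0.npz")["p"];c=p[b[1]:b[3],b[0]:b[2],::-1]
    a.append(cv2.resize(c,(800,int(800*c.shape[0]/c.shape[1])),interpolation=3)[:300] if n=="top" else cv2.resize(c,(400,290),interpolation=3))
p=np.load("top0.npz")["p"];c=cv2.resize(p[165:210,350:420,::-1],(400,290),interpolation=3)
x=np.hstack([a[1],np.clip(c*1.6,0,255).astype(np.uint8)]);cv2.imwrite("pics/c1.png",np.vstack([a[0],x]))
```

```text
(no output)
```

View pics/c1.png

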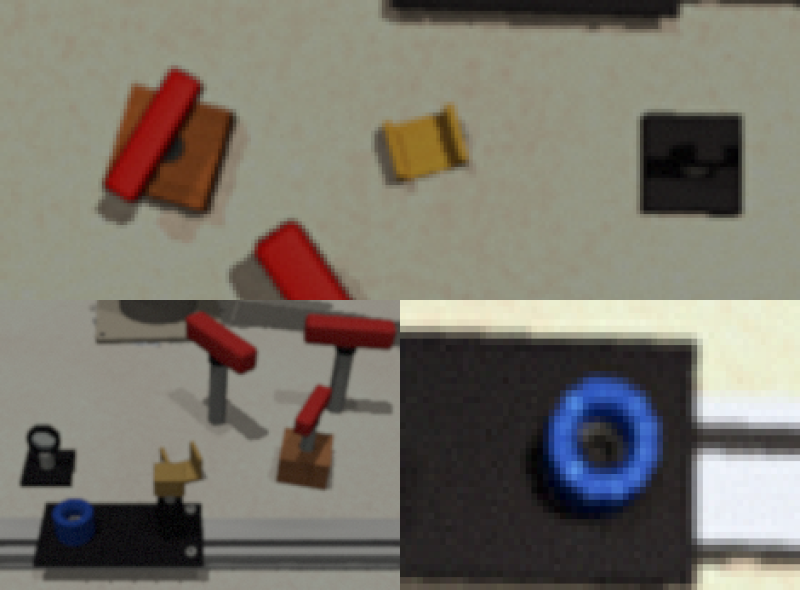

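The crop shows the key bar over the stand, running lower left to upper right, and the bush as a clean ring with a dark bore. Next I check the stand centre for tilt, and the clearances and path numbers.

Run:
```python
from h import *
f=np.load("top0.npz");p,d=f["p"],f["d"];h=hsv(p)
m=box((h[...,0]>3)&(h[...,0]<20)&(h[...,1]>90)&~red(p),238,222,284,270)
X,_=cloud("top",d,m);T=X[abs(X[:,2]-45)<6];r=cv2.minAreaRect(T[:,:2].astype(np.float32));print("stand",r,len(T))
for b in((280,260,335,325),(185,285,255,320)):
    X,_=cloud("top",d,box(red(p),*b));print("decoy",X.min(0).round(),X.max(0).round())
# key end mids in both views for tilt
for n,b in(("top",(240,220,275,265)),("scene",(375,155,402,190))):
    f=np.load(n+"0.npz");X,_=cloud(n,f["d"],box(red(f["p"]),*b));T=X[abs(X[:,2]-121)<6]
    A=np.c_[T[:,:2]-T[:,:2].mean(0),np.ones(len(T))];print(n,"slope",np.linalg.lstsq(A,T[:,2],rcond=None)[0].round(3))
f=np.load("scene0.npz");h=hsv(f["p"]);X,_=cloud("scene",f["d"],box((h[...,0]>3)&(h[...,0]<20)&(h[...,1]>90)&~red(f["p"]),365,175,405,215));T=X[abs(X[:,2]-45)<5];print(cv2.minAreaRect(T[:,:2].astype(np.float32)))
```

```text
stand ((461.4343566894531, 192.3031768798828), (71.1505355834961, 68.8099136352539), 73.32371520996094) 449
decoy [285.  35.   2.] [400. 134. 166.]
decoy [297. 205. 144.] [348. 331. 165.]
top slope [2.60000e-02 3.00000e-02 1.20538e+02]
scene slope [-8.80000e-02 -1.09000e-01  1.21065e+02]
((466.3690490722656, 193.59898376464844), (68.38063049316406, 68.45002746582031), 73.79301452636719)
```

Run:
```python
from h import *
for n,b in(("top",(280,260,335,325)),("scene",(310,105,360,150))):
    f=np.load(n+"0.npz");m=box(red(f["p"]),*b);X,uv=cloud(n,f["d"],m)
    print(n,np.percentile(X[:,2],[5,25,50,60,75,85,90,95,98]).round(1))
    c=max(cv2.findContours(m.astype(np.uint8),0,1)[0],key=cv2.contourArea).reshape(-1,2)
    for z in(150,158):
        P=onplane(n,c,z)[:,:2]
        if n=="top":print(cv2.boxPoints(cv2.minAreaRect(P.astype(np.float32))).round())
    r=P-[462.5,192.5]
    y=r@[.518,.855];x=r@[.855,-.518];k=(y>-100)&(abs(x)<45);print("in body zone x,y:",np.c_[x,y][k].round()[::3].tolist())
```

```text
top [154.2 156.6 158.1 158.6 159.6 160.4 161.  161.8 162.4]
[[281.  58.]
 [299.  31.]
 [404. 101.]
 [386. 128.]]
[[281.  58.]
 [299.  31.]
 [404. 100.]
 [386. 127.]]
in body zone x,y: [[-27.0, -100.0]]
scene [132.8 143.8 155.2 157.8 159.3 159.9 160.2 160.6 161.4]
in body zone x,y: [[31.0, -97.0], [28.0, -91.0], [22.0, -87.0], [11.0, -84.0], [0.0, -89.0], [-12.0, -92.0], [-24.0, -97.0]]
```

step_arm(steps="0 -3.63 -2.8 0 0 0 0;0 -3.63 -2.8 0 0 0 0;0 -3.63 -2.8 0 0 0 0;0 -3.63 -2.8 0 0 0 0;0 -3.63 -2.8 0 0 0 0;0 -3.63 -2.8 0 0 0 0;0 -3.63 -2.8 0 0 0 0;0 -3.63 -2.8 0 0 0 0;0 -3.63 -2.8 0 0 0 0;0 -3.63 -2.8 0 0 0 0;0 0 0 0 0 0 0.06;0 0 0 0 0 0 0.06;0 0 0 0 0 0 0.06;0 0 0 0 0 0 0", squeeze=60)

```text
t: 1.85
eef_pos: [462.0, 192.7, 222.3]
eef_rot: [0.269, 0.963, -0.0, -0.0]
contact_force: [-1.4, -0.8, 0.0]
width: 86.9
finger_force: 0.0
```

```bash
cat >> h.py <<'E'
from scipy.spatial.transform import Rotation as Rn
def st():
    s=state();R=Rn.from_quat(s["eef_rot"]).as_matrix();g=s["eef_pos"]-19*R[:,2]
    print("t",round(s["t"],2),"tcp",s["eef_pos"].round(1),"grasp",g.round(1),"xang",np.degrees(np.arctan2(R[1,0],R[0,0])).round(2),"tilt",R[:,2].round(3),"q",s["joints"].round(2),"F",s["contact_force"].round(1),"T",s["ft_torque"].round(2),"w",round(s["width"],1),"ff",round(s["finger_force"],1));return s,R,g
def togo(p,xang):
    s,R,g=st();d=np.asarray(p)-s["eef_pos"];print("tool cm",(R.T@d/10).round(2))
    a=(xang-np.degrees(np.arctan2(R[1,0],R[0,0]))+180)%360-180;print("tool z turn",round(-np.radians(a),3))
E
python3 -c "
from h import *
togo([462.5,192.5,95],148.8)"
```

```text
t 1.85 tcp [462.  192.7 222.3] grasp [462.  192.7 241.3] xang 148.8 tilt [-0. -0. -1.] q [-0.74  0.05  0.26  1.8  -0.01  1.3   0.55] F [-1.4 -0.8  0. ] T [-0.05 -0.04  0.03] w 86.9 ff 0.0
tool cm [-6.000e-02  1.000e-02  1.273e+01]
tool z turn 0.0
```

step_arm(steps="0 -0.05 0 3 0 0 0;0 0 0 3 0 0 0;0 0 0 2 0 0 0;0 0 0 2 0 0 0;0 0 0 1.5 0 0 0;0 0 0 1.2 0 0 0;0 0 0 0 0 0 0;0 0 0 0 0 0 0")

```text
t: 2.85
eef_pos: [463.0, 192.7, 96.1]
eef_rot: [0.269, 0.963, 0.0, 0.0]
contact_force: [0.3, 0.4, 0.3]
width: 87.1
finger_force: 0.0
```

Run:
```python
from h import *
st()
p,d=read_camera("top");q,e=read_camera("scene")
a=cv2.resize(p[190:330,190:350,::-1],(400,350),interpolation=3);b=cv2.resize(q[90:230,300:460,::-1],(400,350),interpolation=3)
cv2.imwrite("pics/g1.png",np.hstack([a,b]))
```

```text
t 2.85 tcp [463.  192.7  96.1] grasp [463.  192.7 115.1] xang 148.79 tilt [ 0.001  0.001 -1.   ] q [-0.73  0.17  0.26  1.95 -0.05  1.03  0.59] F [0.3 0.4 0.3] T [ 0.02 -0.02 -0.01] w 87.1 ff 0.0
```

View pics/g1.png

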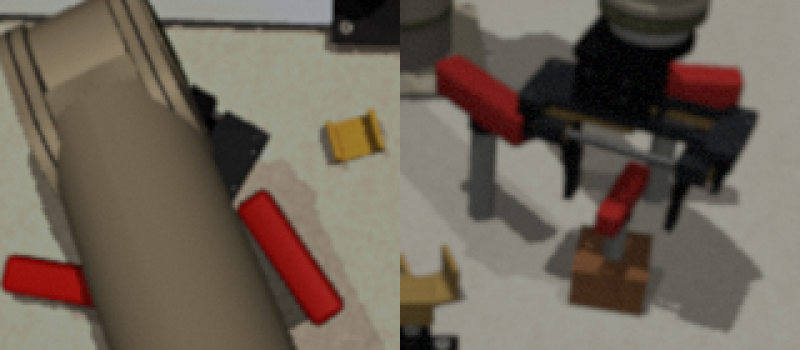

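The fingers straddle the bar and the decoys are clear. Closing.

step_arm(steps="0 0 0 0.15 0 0 0;0.4 0 0 0 0 0 0;0.7 0 0 0 0 0 0;1 0 0 0 0 0 0;1 0 0 0 0 0 0;1 0 0 0 0 0 0;1 0 0 0 0 0 0;1 0 0 0 0 0 0;1 0 0 0 0 0 0", squeeze=60)

```text
t: 4.08
eef_pos: [462.6, 192.6, 94.0]
eef_rot: [0.269, 0.963, 0.0, 0.0]
contact_force: [-0.2, 0.8, -1.0]
width: 23.6
finger_force: 59.9
```

```bash
python3 -c "
from h import *
st()"
```

```text
t 4.08 tcp [462.6 192.6  94. ] grasp [462.6 192.6 113. ] xang 148.79 tilt [ 0.  0. -1.] q [-0.73  0.18  0.26  1.95 -0.05  1.02  0.59] F [-0.2  0.8 -1. ] T [ 0.01 -0.07  0.01] w 23.6 ff 59.9
```

step_arm(steps="1 0 0 -0.5 0 0 0;1 0 0 -1 0 0 0;1 0 0 -1.5 0 0 0;1 0 0 -2 0 0 0;1 0 0 -2 0 0 0;1 0 0 -2 0 0 0;1 0 0 -2 0 0 0;1 0 0 -2 0 0 0;1 0 0 -1.1 0 0 0;1 0 0 0 0 0 0;1 0 0 0 0 0 0")

```text
t: 5.45
eef_pos: [462.3, 192.4, 234.4]
eef_rot: [0.269, 0.963, -0.0, -0.0]
contact_force: [-0.3, -0.7, -2.2]
width: 23.9
finger_force: 59.9
```

```bash
python3 -c "
from h import *
togo([597.5,-117.5,235],148.8)"
```

```text
t 5.45 tcp [462.3 192.4 234.4] grasp [462.3 192.4 253.4] xang 148.79 tilt [-0.001 -0.    -1.   ] q [-0.74  0.04  0.27  1.78 -0.01  1.32  0.55] F [-0.3 -0.7 -2.2] T [-0.01  0.04  0.05] w 23.9 ff 59.9
tool cm [-27.62 -19.5   -0.06]
tool z turn -0.0
```

Weight reads −2.2 N, so the key is in hand. Moving over the bush.

step_arm(steps="1 -1 -0.7 0 0 0 0;1 -2 -1.4 0 0 0 0;1 -2.4 -1.7 0 0 0 0;1 -2.4 -1.7 0 0 0 0;1 -2.4 -1.7 0 0 0 0;1 -2.4 -1.7 0 0 0 0;1 -2.4 -1.7 0 0 0 0;1 -2.4 -1.7 0 0 0 0;1 -2.4 -1.7 0 0 0 0;1 -2.4 -1.7 0 0 0 0;1 -2.4 -1.7 0 0 0 0;1 -2 -1.4 0 0 0 0;1 -1 -0.7 0 0 0 0;1 0 0 0 0 0 0;1 0 0 0 0 0 0")

```text
t: 7.32
eef_pos: [597.4, -116.2, 234.9]
eef_rot: [0.269, 0.963, 0.0, -0.0]
contact_force: [0.7, 0.1, -2.2]
width: 23.5
finger_force: 59.9
```

Run:
```python
from h import *
togo([597.5,-117.5,170],148.8)
a=[]
for n,b in(("top",(330,130,450,235)),("scene",(190,110,350,250))):
    p,d=read_camera(n);np.savez(n+"1.npz",p=p,d=d)
    a.append(cv2.resize(p[b[1]:b[3],b[0]:b[2],::-1],(400,350),interpolation=3))
cv2.imwrite("pics/b1.png",np.hstack(a))
```

```text
t 7.33 tcp [ 597.4 -116.2  234.9] grasp [ 597.4 -116.2  253.9] xang 148.85 tilt [-0.     0.001 -1.   ] q [-0.31  0.31  0.54  1.52 -0.16  1.36  1.27] F [ 0.7  0.1 -2.2] T [ 0.   -0.04 -0.01] w 23.5 ff 59.9
tool cm [-0.08 -0.11  6.49]
tool z turn 0.001
```

View pics/b1.png

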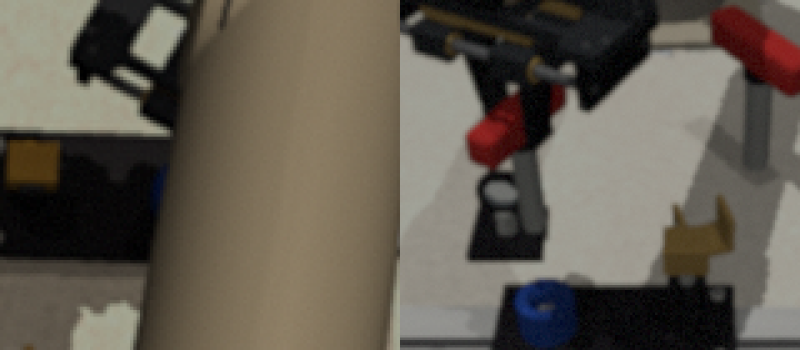

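Top is occluded by the arm; in the scene view the key hangs near-vertical from (520,150) to (535,232), behind and above the bush at (545,310). I'll descend to just above the mouth and measure the tip against the bush in the same view.

step_arm(steps="1 0 0 1 0 0 0;1 0 0 2 0 0 0;1 0 0 2 0 0 0;1 0 0 1 0 0 0;1 0 0 0 0 0 0;1 0 0 0 0 0 0")

```text
t: 8.18
eef_pos: [598.0, -117.3, 175.8]
eef_rot: [0.269, 0.963, 0.0, 0.001]
contact_force: [0.2, -0.2, -1.7]
width: 23.7
finger_force: 59.9
```

Run:
```python
from h import *
s,R,g=st();P=s["eef_pos"]
def proj(n,X):
    c=camera_params(n);Y=np.atleast_2d(X)@c["R"].T+c["t"];
    return cv2.projectPoints(np.atleast_2d(X).astype(float),cv2.Rodrigues(c["R"])[0],c["t"],c["K"],np.array([c["k1"],0,0,0.]))[0].reshape(-1,2)
tip=P-[0,0,84]
print("pred axis px at tip,+20,+40,+60,+80",proj("scene",[tip+[0,0,k] for k in(0,20,40,60,80)]).round(1).tolist())
print("pred bush mouth 597.5,-117.5",proj("scene",[597.5,-117.5,72.]).round(1))
p,d=read_camera("scene");np.savez("scene2.npz",p=p,d=d)
b=blue(p);v,u=np.nonzero(box(b,225,210,275,260));print("blue u",u.min(),u.max(),"v",v.min(),v.max(),len(u))
h=hsv(p)
for r in range(185,232,4):print(r,[tuple(int(x) for x in p[r,k]) for k in range(236,262,2)],d[r,248].round())
cv2.imwrite("pics/b2.png",cv2.resize(p[150:260,200:300,::-1],(545,600),interpolation=3))
```

```text
t 8.18 tcp [ 598.  -117.3  175.8] grasp [ 598.  -117.3  194.8] xang 148.79 tilt [ 0.001 -0.    -1.   ] q [-0.3   0.35  0.53  1.59 -0.18  1.25  1.29] F [ 0.2 -0.2 -1.7] T [-0.05 -0.01  0.02] w 23.7 ff 59.9
pred axis px at tip,+20,+40,+60,+80 [[245.7, 222.3], [244.6, 215.0], [243.4, 207.5], [242.2, 199.8], [241.0, 191.7]]
pred bush mouth 597.5,-117.5 [[246.7 229. ]]
blue u 235 259 v 223 248 471
185 [(82, 18, 16), (71, 18, 20), (70, 17, 19), (41, 12, 14), (4, 0, 0), (10, 9, 9), (6, 4, 5), (2, 2, 0), (55, 55, 50), (149, 148, 138), (160, 162, 152), (160, 159, 149), (158, 155, 145)] 699.0
189 [(90, 23, 22), (65, 16, 18), (61, 13, 9), (45, 12, 11), (15, 13, 12), (4, 5, 4), (3, 6, 6), (4, 7, 6), (45, 45, 40), (146, 145, 135), (159, 157, 148), (159, 158, 148), (160, 160, 150)] 706.0
193 [(61, 15, 15), (58, 10, 9), (61, 16, 16), (49, 7, 8), (14, 12, 11), (4, 1, 4), (24, 23, 22), (112, 109, 102), (155, 153, 143), (160, 159, 149), (159, 158, 148), (160, 158, 147), (159, 156, 146)] 712.0
197 [(58, 9, 9), (57, 25, 23), (54, 49, 46), (52, 53, 49), (46, 47, 45), (42, 43, 40), (50, 50, 45), (146, 144
[... 1054 characters left out ...]
 (104, 101, 95), (158, 155, 145), (161, 158, 147), (159, 156, 146), (160, 158, 148), (160, 159, 150)] 765.0
221 [(143, 139, 130), (150, 146, 136), (149, 149, 140), (77, 76, 73), (61, 60, 58), (62, 64, 62), (61, 61, 59), (63, 62, 60), (74, 75, 75), (112, 110, 105), (131, 129, 121), (152, 149, 140), (158, 159, 149)] 771.0
225 [(19, 19, 26), (25, 30, 54), (19, 25, 53), (23, 29, 55), (43, 47, 57), (44, 49, 58), (38, 42, 57), (21, 30, 60), (7, 26, 62), (13, 23, 63), (16, 28, 62), (23, 26, 40), (19, 18, 19)] 808.0
229 [(22, 34, 76), (25, 42, 88), (16, 28, 63), (6, 18, 46), (12, 23, 48), (12, 20, 50), (10, 24, 52), (13, 21, 53), (12, 22, 51), (4, 16, 47), (3, 16, 48), (3, 15, 44), (4, 3, 18)] 811.0
```

View pics/b2.png

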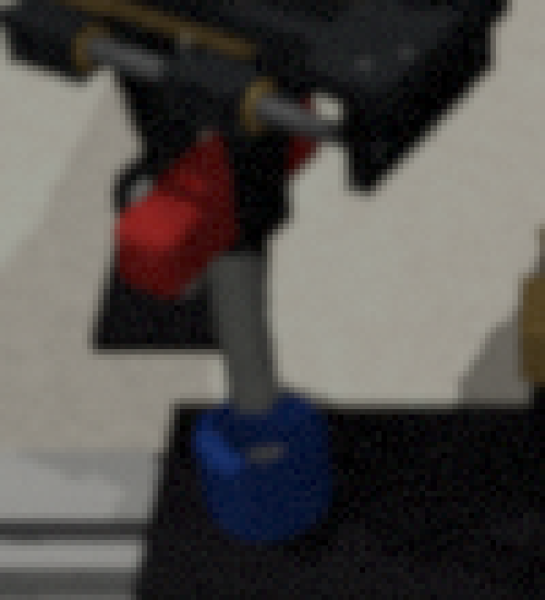

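Crop shows the shank running into line with the bush mouth: shank end at (250,410), mouth centre at about (262,430). Its slope matches a vertical axis. Next I refine the x offset from depth in the same camera.

Run:
```python
from h import *
from scipy.optimize import least_squares as ls
f=np.load("scene2.npz");p,d=f["p"],f["d"]
m=np.zeros(d.shape,bool);m[199:221,243:248]=1
X,_=cloud("scene",d,m);X=X[abs(X[:,0]-606)<15];print("shank face",np.median(X,0).round(1),len(X),X.std(0).round(1))
A=np.c_[X[:,2]-115,np.ones(len(X))];print("x vs z",np.linalg.lstsq(A,X[:,0],rcond=None)[0].round(3))
m2=(p.max(2)<90)&(p.max(2)-p.min(2)<12)
for n in("scene0","scene2"):
    f=np.load(n+".npz");X,_=cloud("scene",f["d"],box(blue(f["p"]),228,218,268,256))
    S=X[(X[:,2]>42)&(X[:,2]<66)&(X[:,0]>600)]
    r=ls(lambda c:np.hypot(S[:,0]-c[0],S[:,1]-c[1])-23,[597,-117],loss="soft_l1");print(n,"side",r.x.round(1),len(S),r.fun.std().round(1))
    T=X[abs(X[:,2]-72)<4]
    rad=np.hypot(*(T[:,:2]-r.x).T);print(" top-ring mean dir balance",T[:,:2].mean(0).round(1),len(T))
f=np.load("top0.npz");X,_=cloud("top",f["d"],box(blue(f["p"]),366,166,406,206));T=X[abs(X[:,2]-72)<5]
print("top ring",T.mean(0).round(1), ((T.max(0)+T.min(0))/2).round(1))
```

```text
shank face [ 606.  -113.4  133.8] 109 [ 1.7  3.  15.9]
x vs z [-4.00000e-02  6.06341e+02]
scene0 side [ 597.6 -116.4] 165 0.8
 top-ring mean dir balance [ 600.5 -116.1] 253
scene2 side [ 597.5 -116.2] 170 0.7
 top-ring mean dir balance [ 603.2 -116.3] 215
top ring [ 597.  -119.    71.4] [ 595.9 -119.2   71.8]
```

Shank axis and bush agree within about 0.5 mm in that view. Descending in small steps and watching the force.

step_arm(steps="1 0 0 1 0 0 0;1 0 0 0.6 0 0 0;1 0 0 0.2 0 0 0;1 0 0 0.2 0 0 0;1 0 0 0 0 0 0")

```text
t: 8.85
eef_pos: [597.6, -117.3, 155.0]
eef_rot: [0.269, 0.963, 0.0, -0.0]
contact_force: [-0.5, -0.9, -2.0]
width: 23.2
finger_force: 59.9
```

step_arm(steps="1 0 0 0.2 0 0 0;1 0 0 0.2 0 0 0;1 0 0 0 0 0 0;1 0 0 0 0 0 0")

```text
t: 9.35
eef_pos: [597.6, -117.2, 151.0]
eef_rot: [0.269, 0.963, 0.0, 0.0]
contact_force: [-0.1, 0.5, -2.1]
width: 23.4
finger_force: 59.9
```

```bash
python3 -c "
from h import *
st()"
```

```text
t 9.35 tcp [ 597.6 -117.2  151. ] grasp [ 597.6 -117.3  170. ] xang 148.78 tilt [ 0.  0. -1.] q [-0.3   0.37  0.53  1.62 -0.2   1.2   1.29] F [-0.1  0.5 -2.1] T [-0.03  0.03  0.04] w 23.4 ff 59.9
```

step_arm(steps="1 0 0 0.15 0 0 0;1 0 0 0.1 0 0 0;1 0 0 0 0 0 0")

```text
t: 9.72
eef_pos: [597.5, -117.2, 148.4]
eef_rot: [0.269, 0.963, 0.0, -0.0]
contact_force: [-0.6, 0.1, -1.3]
width: 23.8
finger_force: 59.9
```

step_arm(steps="1 0 0 0.1 0 0 0;1 0 0 0.1 0 0 0;1 0 0 0 0 0 0")

```text
t: 10.1
eef_pos: [597.5, -117.2, 146.4]
eef_rot: [0.269, 0.963, 0.0, -0.0]
contact_force: [-0.9, -0.6, -2.7]
width: 23.6
finger_force: 59.9
```

```bash
python3 -c "
from h import *
st()"
```

```text
t 10.1 tcp [ 597.5 -117.2  146.4] grasp [ 597.5 -117.2  165.4] xang 148.78 tilt [-0.  0. -1.] q [-0.3   0.38  0.52  1.63 -0.2   1.19  1.3 ] F [-0.9 -0.6 -2.7] T [-0.02 -0.03 -0.03] w 23.6 ff 59.9
```

step_arm(steps="1 0 0 0.15 0 0 0;1 0 0 0.15 0 0 0;1 0 0 0.1 0 0 0;1 0 0 0 0 0 0")

```text
t: 10.6
eef_pos: [597.5, -117.2, 142.4]
eef_rot: [0.269, 0.963, 0.0, -0.0]
contact_force: [0.0, -0.6, -1.9]
width: 23.4
finger_force: 59.9
```

step_arm(steps="1 0 0 0.1 0 0 0;1 0 0 0.1 0 0 0;1 0 0 0.1 0 0 0;1 0 0 0 0 0 0")

```text
t: 11.1
eef_pos: [597.6, -117.2, 139.4]
eef_rot: [0.269, 0.963, 0.0, -0.0]
contact_force: [0.5, 0.3, -0.6]
width: 23.3
finger_force: 59.9
```

```bash
python3 -c "
from h import *
st()"
```

```text
t 11.1 tcp [ 597.6 -117.2  139.4] grasp [ 597.6 -117.2  158.4] xang 148.78 tilt [-0.  0. -1.] q [-0.3   0.38  0.52  1.64 -0.2   1.18  1.3 ] F [ 0.5  0.3 -0.6] T [-0.05  0.01 -0.  ] w 23.3 ff 59.9
```

step_arm(steps="1 0 0 0.08 0 0 0;1 0 0 0.07 0 0 0;1 0 0 0 0 0 0")

```text
t: 11.48
eef_pos: [597.6, -117.2, 137.9]
eef_rot: [0.269, 0.963, 0.0, -0.0]
contact_force: [0.8, 0.8, -1.4]
width: 23.5
finger_force: 59.9
```

step_arm(steps="1 0 0 0.05 0 0 0;1 0 0 0.05 0 0 0;1 0 0 0 0 0 0")

```text
t: 11.85
eef_pos: [597.6, -117.2, 137.0]
eef_rot: [0.269, 0.963, 0.0, -0.0]
contact_force: [0.8, 0.2, -2.2]
width: 23.7
finger_force: 59.9
```

step_arm(steps="1 0 0 0.05 0 0 0;1 0 0 0 0 0 0")

```text
t: 12.1
eef_pos: [597.6, -117.2, 136.5]
eef_rot: [0.269, 0.963, 0.0, -0.0]
contact_force: [0.5, -0.7, -1.8]
width: 23.5
finger_force: 59.9
```

step_arm(steps="1 0 0 0.05 0 0 0;1 0 0 0 0 0 0")

```text
t: 12.35
eef_pos: [597.6, -117.2, 136.0]
eef_rot: [0.269, 0.963, 0.0, 0.0]
contact_force: [0.2, -0.5, -1.7]
width: 23.6
finger_force: 59.9
```

step_arm(steps="1 0 0 0.05 0 0 0;1 0 0 0 0 0 0")

```text
t: 12.6
eef_pos: [597.7, -117.3, 135.8]
eef_rot: [0.269, 0.963, 0.0, 0.0]
contact_force: [-0.2, 0.1, 0.3]
width: 24.0
finger_force: 59.9
```

step_arm(steps="1 0 0 0.05 0 0 0;1 0 0 0 0 0 0")

```text
t: 12.85
eef_pos: [597.9, -117.3, 135.4]
eef_rot: [0.269, 0.963, 0.0, 0.0]
contact_force: [-0.5, -0.7, 3.6]
width: 23.8
finger_force: 59.9
```

step_arm(steps="1 0 0 0.05 0 0 0;1 0 0 0 0 0 0")

```text
t: 13.1
eef_pos: [598.0, -117.3, 135.2]
eef_rot: [0.269, 0.963, 0.0, 0.0]
contact_force: [-1.1, 0.4, 6.7]
width: 23.6
finger_force: 59.9
```

Resting on the face (about 9 N down, including the weight). Turning clockwise in small steps to find the hexagon.

step_arm(steps="1 0 0 0 0 0 0.04;1 0 0 0 0 0 0.04;1 0 0 0 0 0 0.04;1 0 0 0 0 0 0")

```text
t: 13.6
eef_pos: [597.9, -117.2, 135.1]
eef_rot: [0.327, 0.945, 0.0, 0.0]
contact_force: [-0.9, -0.1, 6.2]
width: 23.6
finger_force: 59.9
```

step_arm(steps="1 0 0 0 0 0 0.04;1 0 0 0 0 0 0.04;1 0 0 0 0 0 0.04;1 0 0 0 0 0 0")

```text
t: 14.1
eef_pos: [597.8, -117.2, 135.1]
eef_rot: [0.383, 0.924, 0.0, 0.0]
contact_force: [-2.3, 1.6, 6.0]
width: 23.4
finger_force: 59.9
```

```bash
python3 -c "
from h import *
st()"
```

```text
t 14.1 tcp [ 597.8 -117.2  135.1] grasp [ 597.8 -117.2  154.1] xang 135.01 tilt [ 0.001  0.    -1.   ] q [-0.33  0.39  0.56  1.64 -0.22  1.17  1.08] F [-2.3  1.6  6. ] T [0.27 0.52 0.04] w 23.4 ff 59.9
```

step_arm(steps="1 0 0 0 0 0 0.04;1 0 0 0 0 0 0.04;1 0 0 0 0 0 0.04;1 0 0 0 0 0 0")

```text
t: 14.6
eef_pos: [597.3, -117.4, 134.2]
eef_rot: [0.437, 0.899, -0.0, -0.0]
contact_force: [-1.2, -0.7, 0.4]
width: 23.8
finger_force: 59.9
```

step_arm(steps="1 0 0 0 0 0 0.04;1 0 0 0 0 0 0.04;1 0 0 0 0 0 0.04;1 0 0 0 0 0 0")

```text
t: 15.1
eef_pos: [597.4, -117.2, 134.2]
eef_rot: [0.491, 0.871, -0.0, -0.0]
contact_force: [-0.4, -0.7, -2.6]
width: 23.7
finger_force: 59.9
```

```bash
python3 -c "
from h import *
st()"
```

```text
t 15.1 tcp [ 597.4 -117.2  134.2] grasp [ 597.4 -117.2  153.2] xang 121.24 tilt [-0.001  0.    -1.   ] q [-0.36  0.4   0.61  1.64 -0.24  1.17  0.85] F [-0.4 -0.7 -2.6] T [-0.23  0.43 -0.01] w 23.7 ff 59.9
```

It dropped in at about 0.3 rad (z 134.2, below the face height of 135.7). Lowering the rest.

step_arm(steps="1 0 0 0.05 0 0 0;1 0 0 0.05 0 0 0;1 0 0 0 0 0 0")

```text
t: 15.48
eef_pos: [597.6, -117.3, 133.5]
eef_rot: [0.49, 0.872, 0.0, -0.0]
contact_force: [-1.9, -0.3, -0.8]
width: 23.8
finger_force: 59.9
```

step_arm(steps="1 0 0 0.05 0 0 0;1 0 0 0.05 0 0 0;1 0 0 0 0 0 0")

```text
t: 15.85
eef_pos: [597.6, -117.3, 132.5]
eef_rot: [0.49, 0.872, 0.0, -0.0]
contact_force: [-1.8, -1.7, -1.3]
width: 23.3
finger_force: 59.9
```

```bash
python3 -c "
from h import *
st()"
```

```text
t 15.85 tcp [ 597.6 -117.3  132.5] grasp [ 597.6 -117.3  151.5] xang 121.28 tilt [-0.  0. -1.] q [-0.36  0.4   0.61  1.65 -0.25  1.17  0.85] F [-1.8 -1.7 -1.3] T [-0.32  0.66 -0.03] w 23.3 ff 59.9
```

step_arm(steps="1 0 0 0.1 0 0 0;1 0 0 0.1 0 0 0;1 0 0 0.1 0 0 0;1 0 0 0 0 0 0")

```text
t: 16.35
eef_pos: [597.5, -117.2, 129.3]
eef_rot: [0.49, 0.872, -0.0, -0.0]
contact_force: [-1.5, -0.7, -1.5]
width: 23.3
finger_force: 59.9
```

step_arm(steps="1 0 0 0.1 0 0 0;1 0 0 0.1 0 0 0;1 0 0 0.1 0 0 0;1 0 0 0 0 0 0")

```text
t: 16.85
eef_pos: [597.5, -117.3, 126.4]
eef_rot: [0.49, 0.872, -0.0, -0.0]
contact_force: [-2.0, -0.7, -1.5]
width: 23.4
finger_force: 59.9
```

step_arm(steps="1 0 0 0.1 0 0 0;1 0 0 0.1 0 0 0;1 0 0 0 0 0 0")

```text
t: 17.23
eef_pos: [597.5, -117.2, 124.4]
eef_rot: [0.49, 0.872, -0.0, -0.0]
contact_force: [-2.8, -1.7, -1.6]
width: 23.3
finger_force: 59.9
```

```bash
python3 -c "
from h import *
st()"
```

```text
t 17.23 tcp [ 597.5 -117.2  124.4] grasp [ 597.5 -117.2  143.4] xang 121.28 tilt [-0.  0. -1.] q [-0.36  0.41  0.6   1.65 -0.25  1.15  0.86] F [-2.8 -1.7 -1.6] T [-0.46  0.95  0.01] w 23.3 ff 59.9
```

step_arm(steps="1 0 0 0.1 0 0 0;1 0 0 0.05 0 0 0;1 0 0 0 0 0 0")

```text
t: 17.6
eef_pos: [597.6, -117.3, 123.1]
eef_rot: [0.49, 0.872, 0.0, -0.0]
contact_force: [-3.1, -0.8, 0.8]
width: 23.4
finger_force: 59.9
```

step_arm(steps="1 0 0 0.05 0 0 0;1 0 0 0 0 0 0")

```text
t: 17.85
eef_pos: [597.7, -117.3, 123.0]
eef_rot: [0.49, 0.872, 0.0, 0.0]
contact_force: [-4.3, -0.8, 5.0]
width: 23.4
finger_force: 59.9
```

```bash
python3 -c "
from h import *
s,R,g=st();print(R.T@s['contact_force'],R.T@s['ft_torque'])"
```

```text
t 17.85 tcp [ 597.7 -117.3  123. ] grasp [ 597.7 -117.3  142. ] xang 121.28 tilt [ 0.  0. -1.] q [-0.36  0.41  0.6   1.66 -0.25  1.15  0.86] F [-4.3 -0.8  5. ] T [-0.36  1.55 -0.02] w 23.4 ff 59.9
[ 1.5129209  -4.07973372 -4.97916224] [1.50654189 0.49793274 0.02312739]
```

Home: the bottom is felt at z≈123.1, a drop of 12.7 mm. Relieving the push and side load, then turning clockwise.

step_arm(steps="1 0.01 -0.03 -0.05 0 0 0;1 0 0 0 0 0 0;1 0 0 0 0 0 0.04;1 0 0 0 0 0 0.04;1 0 0 0 0 0 0.04;1 0 0 0 0 0 0.04;1 0 0 0 0 0 0")

```text
t: 18.73
eef_pos: [597.3, -117.2, 123.1]
eef_rot: [0.559, 0.829, 0.0, -0.0]
contact_force: [-2.8, -1.3, 2.5]
width: 23.3
finger_force: 59.9
```

```bash
python3 -c "
from h import *
s,R,g=st();print(R.T@s['contact_force'],R.T@s['ft_torque'])"
```

```text
t 18.73 tcp [ 597.3 -117.2  123.1] grasp [ 597.3 -117.2  142.1] xang 112.07 tilt [-0.  0. -1.] q [-0.38  0.42  0.63  1.66 -0.27  1.15  0.71] F [-2.8 -1.3  2.5] T [-0.16  0.89  0.01] w 23.3 ff 59.9
[-0.13307643 -3.12716371 -2.54169157] [ 0.88784278  0.18902894 -0.01126524]
```

step_arm(steps="1 0 -0.02 0 0 0 0.04;1 0 0 0 0 0 0.04;1 0 0 0 0 0 0.04;1 0 0 0 0 0 0.04;1 0 0 0 0 0 0")

```text
t: 19.35
eef_pos: [597.1, -117.4, 123.0]
eef_rot: [0.623, 0.782, -0.0, -0.0]
contact_force: [-2.8, -0.4, 4.5]
width: 23.3
finger_force: 59.9
```

```bash
python3 -c "
from h import *
s,R,g=st();print(R.T@s['contact_force'],R.T@s['ft_torque'])"
```

```text
t 19.35 tcp [ 597.1 -117.4  123. ] grasp [ 597.1 -117.4  142. ] xang 102.91 tilt [-0.  0. -1.] q [-0.4   0.43  0.67  1.66 -0.28  1.16  0.56] F [-2.8 -0.4  4.5] T [-0.2   1.11  0.14] w 23.3 ff 59.9
[ 0.2259564  -2.84626346 -4.46154823] [ 1.1290267   0.05189421 -0.13963813]
```

step_arm(steps="1 0 -0.02 -0.03 0 0 0.04;1 0 0 0 0 0 0.04;1 0 0 0 0 0 0.04;1 0 0 0 0 0 0.04;1 0 0 0 0 0 0")

```text
t: 19.98
eef_pos: [596.8, -117.3, 123.1]
eef_rot: [0.684, 0.73, -0.0, -0.0]
contact_force: [-1.4, -0.8, -1.7]
width: 23.5
finger_force: 59.9
```

```bash
python3 -c "
from h import *
s,R,g=st();print(R.T@s['contact_force'],R.T@s['ft_torque'])"
```

```text
t 19.98 tcp [ 596.8 -117.3  123.1] grasp [ 596.8 -117.3  142.1] xang 93.74 tilt [-0.  0. -1.] q [-0.43  0.43  0.7   1.66 -0.3   1.16  0.41] F [-1.4 -0.8 -1.7] T [-0.07  0.59  0.13] w 23.5 ff 59.9
[-0.73839143 -1.43688698  1.65689856] [ 0.58882931 -0.0313256  -0.12874913]
```

step_arm(steps="1 0 -0.02 0 0 0 0.04;1 0 0 0 0 0 0.04;1 0 0 0 0 0 0.04;1 0 0 0 0 0 0.04;1 0 0 0 0 0 0")

```text
t: 20.6
eef_pos: [596.6, -117.3, 123.2]
eef_rot: [0.74, 0.673, -0.0, -0.0]
contact_force: [-0.9, 0.4, -6.1]
width: 23.5
finger_force: 59.9
```

```bash
python3 -c "
from h import *
s,R,g=st();print(R.T@s['contact_force'],R.T@s['ft_torque'])"
```

```text
t 20.6 tcp [ 596.6 -117.3  123.2] grasp [ 596.7 -117.3  142.2] xang 84.58 tilt [-0.  0. -1.] q [-0.45  0.44  0.73  1.66 -0.32  1.16  0.27] F [-0.9  0.4 -6.1] T [0.12 0.35 0.15] w 23.5 ff 59.9
[ 0.34236139 -0.91817324  6.10742264] [ 0.35520144  0.08947338 -0.14636991]
```

step_arm(steps="1 0 0 0 0 0 0.03;1 0 0 0 0 0 0.03;1 0 0 0 0 0 0")

```text
t: 20.98
eef_pos: [596.6, -117.3, 123.2]
eef_rot: [0.76, 0.65, -0.0, -0.0]
contact_force: [-2.0, 0.5, -6.0]
width: 23.8
finger_force: 59.9
```

```bash
python3 -c "
from h import *
s,R,g=st();print(R.T@s['contact_force'],R.T@s['ft_torque'])"
```

```text
t 20.98 tcp [ 596.6 -117.3  123.2] grasp [ 596.6 -117.3  142.2] xang 81.15 tilt [-0.  0. -1.] q [-0.46  0.44  0.74  1.66 -0.32  1.16  0.21] F [-2.   0.5 -6. ] T [0.16 0.38 0.17] w 23.8 ff 59.9
[ 0.16218545 -2.08026825  5.99615174] [ 0.40126115  0.10307778 -0.16614638]
```

step_arm(steps="1 0 -0.01 0.04 0 0 0.03;1 0 0 0 0 0 0.03;1 0 0 0 0 0 0.03;1 0 0 0 0 0 0.03;1 0 0 0 0 0 0")

```text
t: 21.6
eef_pos: [596.7, -117.3, 123.1]
eef_rot: [0.797, 0.604, 0.0, -0.0]
contact_force: [-2.2, 1.8, -0.2]
width: 23.8
finger_force: 59.9
```

```bash
cat > m2.py <<'E'
from h import *
import time
s,R,g=st();print((R.T@s['contact_force']).round(1),"xang rad",round(float(np.arctan2(R[1,0],R[0,0])),4),"TZ",s["ft_torque"][2].round(3))
E
python3 m2.py
```

```text
t 21.6 tcp [ 596.7 -117.3  123.1] grasp [ 596.7 -117.3  142.1] xang 74.27 tilt [ 0.  0. -1.] q [-0.48  0.45  0.77  1.66 -0.34  1.16  0.1 ] F [-2.2  1.8 -0.2] T [0.5  0.96 0.15] w 23.8 ff 59.9
[ 1.2 -2.6  0.2] xang rad 1.2963 TZ 0.153
```

step_arm(steps="1 0 0 0 0 0 0.02;1 0 0 0 0 0 0.01;1 0 0 0 0 0 0")

```text
t: 21.98
eef_pos: [596.7, -117.4, 123.1]
eef_rot: [0.806, 0.592, 0.0, -0.0]
contact_force: [-2.8, 2.6, 2.3]
width: 23.8
finger_force: 59.9
```

```bash
python3 m2.py
```

```text
t 21.98 tcp [ 596.7 -117.4  123.1] grasp [ 596.7 -117.4  142.1] xang 72.57 tilt [ 0.  0. -1.] q [-0.48  0.45  0.77  1.66 -0.34  1.16  0.07] F [-2.8  2.6  2.3] T [0.63 1.09 0.16] w 23.8 ff 59.9
[ 1.7 -3.4 -2.3] xang rad 1.2667 TZ 0.162
```

step_arm(steps="1 0.02 -0.03 -0.01 0 0 0.02;1 0 0 0 0 0 0.02;1 0 0 0 0 0 0")

```text
t: 22.35
eef_pos: [596.5, -117.2, 123.1]
eef_rot: [0.818, 0.575, 0.0, 0.0]
contact_force: [-0.8, 1.1, 0.6]
width: 23.6
finger_force: 59.9
```

```bash
python3 m2.py
```

```text
t 22.35 tcp [ 596.5 -117.2  123.1] grasp [ 596.5 -117.2  142.1] xang 70.26 tilt [ 0. -0. -1.] q [-0.49  0.45  0.78  1.67 -0.34  1.16  0.04] F [-0.8  1.1  0.6] T [0.39 0.72 0.18] w 23.6 ff 59.9
[ 0.7 -1.2 -0.6] xang rad 1.2263 TZ 0.183
```

step_arm(steps="1 0 0 0 0 0 0.02;1 0 0 0 0 0 0.01;1 0 0 0 0 0 0")

```text
t: 22.72
eef_pos: [596.5, -117.2, 123.1]
eef_rot: [0.826, 0.563, 0.0, 0.0]
contact_force: [-1.4, 0.8, 0.4]
width: 23.8
finger_force: 59.9
```

```bash
python3 m2.py
```

```text
t 22.73 tcp [ 596.5 -117.2  123.1] grasp [ 596.5 -117.2  142.1] xang 68.56 tilt [ 0. -0. -1.] q [-0.49  0.46  0.79  1.67 -0.35  1.16  0.01] F [-1.4  0.8  0.4] T [0.29 0.63 0.16] w 23.8 ff 59.9
[ 0.2 -1.6 -0.4] xang rad 1.1966 TZ 0.162
```

step_arm(steps="1 0 0 0 0 0 0.02;1 0 0 0 0 0 0.02;1 0 0 0 0 0 0")

```text
t: 23.1
eef_pos: [596.5, -117.2, 123.1]
eef_rot: [0.837, 0.547, 0.0, 0.0]
contact_force: [-1.2, 1.6, 0.6]
width: 23.5
finger_force: 59.9
```

```bash
python3 m2.py
```

```text
t 23.1 tcp [ 596.5 -117.2  123.1] grasp [ 596.5 -117.2  142.1] xang 66.26 tilt [ 0.  0. -1.] q [-0.5   0.46  0.8   1.67 -0.35  1.17 -0.03] F [-1.2  1.6  0.6] T [0.32 0.52 0.17] w 23.5 ff 59.9
[ 1.  -1.8 -0.6] xang rad 1.1564 TZ 0.174
```

step_arm(steps="1 0 -0.01 0 0 0 0.02;1 0 0 0 0 0 0.02;1 0 0 0 0 0 0")

```text
t: 23.48
eef_pos: [596.4, -117.1, 123.1]
eef_rot: [0.848, 0.53, 0.0, 0.0]
contact_force: [-0.1, 0.1, 1.4]
width: 23.3
finger_force: 59.9
```

```bash
python3 m2.py
```

```text
t 23.48 tcp [ 596.4 -117.1  123.1] grasp [ 596.4 -117.1  142.1] xang 63.96 tilt [ 0. -0. -1.] q [-0.5   0.46  0.8   1.67 -0.36  1.17 -0.06] F [-0.1  0.1  1.4] T [0.19 0.39 0.16] w 23.3 ff 59.9
[ 0.1 -0.1 -1.4] xang rad 1.1164 TZ 0.156
```

step_arm(steps="1 0 0 0 0 0 0.02;1 0 0 0 0 0 0.02;1 0 0 0 0 0 0")

```text
t: 23.85
eef_pos: [596.4, -117.1, 123.1]
eef_rot: [0.859, 0.513, 0.0, 0.0]
contact_force: [-0.4, 1.2, 0.7]
width: 24.0
finger_force: 59.9
```

```bash
python3 m2.py
```

```text
t 23.85 tcp [ 596.4 -117.1  123.1] grasp [ 596.4 -117.1  142.1] xang 61.67 tilt [ 0.  0. -1.] q [-0.51  0.46  0.81  1.67 -0.36  1.17 -0.1 ] F [-0.4  1.2  0.7] T [0.29 0.28 0.19] w 24.0 ff 59.9
[ 0.8 -0.9 -0.7] xang rad 1.0763 TZ 0.194
```

step_arm(steps="1 0 0 0 0 0 0.02;1 0 0 0 0 0 0.02;1 0 0 0 0 0 0")

```text
t: 24.22
eef_pos: [596.3, -117.1, 123.1]
eef_rot: [0.869, 0.495, 0.0, 0.0]
contact_force: [0.4, 0.3, 1.6]
width: 23.4
finger_force: 59.9
```

```bash
python3 m2.py
```

```text
t 24.23 tcp [ 596.3 -117.1  123.1] grasp [ 596.3 -117.1  142.1] xang 59.38 tilt [ 0.  0. -1.] q [-0.51  0.47  0.82  1.67 -0.37  1.17 -0.13] F [0.4 0.3 1.6] T [0.26 0.3  0.16] w 23.4 ff 59.9
[ 0.4  0.2 -1.6] xang rad 1.0363 TZ 0.157
```

step_arm(steps="1 0 0 0 0 0 0.02;1 0 0 0 0 0 0.02;1 0 0 0 0 0 0")

```text
t: 24.6
eef_pos: [596.3, -117.1, 123.1]
eef_rot: [0.878, 0.478, 0.0, -0.0]
contact_force: [-1.1, 1.2, 2.9]
width: 23.7
finger_force: 59.9
```

```bash
python3 m2.py
```

```text
t 24.6 tcp [ 596.3 -117.1  123.1] grasp [ 596.3 -117.1  142.1] xang 57.09 tilt [ 0.  0. -1.] q [-0.52  0.47  0.83  1.67 -0.37  1.17 -0.17] F [-1.1  1.2  2.9] T [0.32 0.25 0.14] w 23.7 ff 59.9
[ 0.4 -1.5 -2.9] xang rad 0.9964 TZ 0.14
```

step_arm(steps="1 0 0 0 0 0 0.02;1 0 0 0 0 0 0.02;1 0 0 0 0 0 0")

```text
t: 24.98
eef_pos: [596.3, -117.1, 123.0]
eef_rot: [0.888, 0.46, 0.0, -0.0]
contact_force: [-1.1, 1.2, 3.1]
width: 23.6
finger_force: 59.9
```

```bash
python3 m2.py
```

```text
t 24.98 tcp [ 596.3 -117.1  123. ] grasp [ 596.3 -117.1  142. ] xang 54.79 tilt [ 0.  0. -1.] q [-0.53  0.47  0.84  1.67 -0.38  1.17 -0.21] F [-1.1  1.2  3.1] T [0.38 0.29 0.16] w 23.6 ff 59.9
[ 0.4 -1.6 -3.1] xang rad 0.9563 TZ 0.16
```

step_arm(steps="1 0 -0.01 -0.01 0 0 0.02;1 0 0 0 0 0 0.02;1 0 0 0 0 0 0")

```text
t: 25.35
eef_pos: [596.2, -117.0, 123.1]
eef_rot: [0.897, 0.442, 0.0, -0.0]
contact_force: [0.4, 0.3, 1.0]
width: 23.5
finger_force: 59.9
```

```bash
python3 m2.py
```

```text
t 25.35 tcp [ 596.2 -117.   123.1] grasp [ 596.2 -117.   142.1] xang 52.5 tilt [ 0.  0. -1.] q [-0.53  0.48  0.85  1.67 -0.38  1.17 -0.24] F [0.4 0.3 1. ] T [0.34 0.1  0.17] w 23.5 ff 59.9
[ 0.5  0.2 -1. ] xang rad 0.9164 TZ 0.174
```

step_arm(steps="1 0 0 0 0 0 0.02;1 0 0 0 0 0 0.02;1 0 0 0 0 0 0")

```text
t: 25.72
eef_pos: [596.2, -117.0, 123.1]
eef_rot: [0.906, 0.424, 0.0, -0.0]
contact_force: [-0.5, 0.7, 0.6]
width: 23.4
finger_force: 59.9
```

```bash
python3 m2.py
```

```text
t 25.73 tcp [ 596.2 -117.   123.1] grasp [ 596.2 -117.   142.1] xang 50.21 tilt [-0.  0. -1.] q [-0.54  0.48  0.86  1.67 -0.39  1.17 -0.28] F [-0.5  0.7  0.6] T [0.36 0.03 0.21] w 23.4 ff 59.9
[ 0.2 -0.8 -0.6] xang rad 0.8764 TZ 0.207
```

step_arm(steps="1 0 0 0 0 0 0.01;1 0 0 0 0 0 0")

```text
t: 25.98
eef_pos: [596.2, -117.0, 123.1]
eef_rot: [0.908, 0.42, 0.0, -0.0]
contact_force: [0.6, 1.4, 1.1]
width: 23.6
finger_force: 59.9
```

```bash
python3 m2.py
```

```text
t 25.98 tcp [ 596.2 -117.   123.1] grasp [ 596.2 -117.   142.1] xang 49.66 tilt [-0.  0. -1.] q [-0.54  0.48  0.86  1.67 -0.39  1.17 -0.29] F [0.6 1.4 1.1] T [0.36 0.04 0.26] w 23.6 ff 59.9
[ 1.5 -0.4 -1.1] xang rad 0.8667 TZ 0.262
```

step_arm(steps="1 0 0 0 0 0 0.01;1 0 0 0 0 0 0")

```text
t: 26.22
eef_pos: [596.2, -117.0, 123.1]
eef_rot: [0.91, 0.415, 0.0, -0.0]
contact_force: [0.6, 2.2, 0.6]
width: 23.7
finger_force: 59.9
```

```bash
python3 m2.py
```

```text
t 26.23 tcp [ 596.2 -117.   123.1] grasp [ 596.2 -117.   142.1] xang 49.08 tilt [-0.  0. -1.] q [-0.54  0.48  0.86  1.67 -0.39  1.17 -0.3 ] F [0.6 2.2 0.6] T [0.4  0.03 0.32] w 23.7 ff 59.9
[ 2.  -1.  -0.6] xang rad 0.8567 TZ 0.321
```

step_arm(steps="1 0 0 0 0 0 0.004;1 0 0 0 0 0 0")

```text
t: 26.48
eef_pos: [596.2, -117.0, 123.1]
eef_rot: [0.91, 0.414, 0.0, -0.0]
contact_force: [0.2, 0.2, 1.3]
width: 23.5
finger_force: 59.9
```

```bash
python3 m2.py
```

```text
t 26.48 tcp [ 596.2 -117.   123.1] grasp [ 596.2 -117.   142.1] xang 48.86 tilt [-0.  0. -1.] q [-0.54  0.48  0.86  1.67 -0.39  1.17 -0.3 ] F [0.2 0.2 1.3] T [0.4  0.04 0.31] w 23.5 ff 59.9
[ 0.3  0.1 -1.3] xang rad 0.8528 TZ 0.308
```

Firm: three readings climb to about 0.31–0.32 N m, about 6 N m/rad, so it is on the stop. Releasing and rising.

step_arm(steps="0.65 0 0 0 0 0 0;0.5 0 0 0 0 0 0;0.4 0 0 0 0 0 0;0.4 0 0 0 0 0 0;0.4 0 0 0 0 0 0")

```text
t: 27.1
eef_pos: [596.2, -117.1, 123.1]
eef_rot: [0.91, 0.414, 0.0, -0.0]
contact_force: [-0.3, -1.0, -0.2]
width: 51.6
finger_force: 0.0
```

```bash
python3 m2.py
```

```text
t 27.1 tcp [ 596.2 -117.1  123.1] grasp [ 596.2 -117.1  142.1] xang 48.86 tilt [ 0.  0. -1.] q [-0.54  0.48  0.86  1.67 -0.39  1.17 -0.3 ] F [-0.3 -1.  -0.2] T [-0.08  0.07 -0.02] w 51.6 ff 0.0
[-0.9  0.5  0.2] xang rad 0.8528 TZ -0.016
```

step_arm(steps="0.4 0 0 -0.5 0 0 0;0.4 0 0 -1 0 0 0;0.4 0 0 -1.5 0 0 0;0.4 0 0 -2 0 0 0;0.4 0 0 -2 0 0 0;0.4 0 0 -3 0 0 0;0.4 0 0 -3 0 0 0;0.4 0 0 0 0 0 0")

```text
t: 28.1
eef_pos: [597.3, -117.7, 256.4]
eef_rot: [0.911, 0.413, 0.002, 0.001]
contact_force: [0.6, 0.4, -0.0]
width: 52.3
finger_force: 0.0
```

```bash
python3 m2.py
python3 - <<'E'
from h import *
p,d=read_camera("scene")
f=np.load("scene0.npz")
m=box(red(p),205,150,290,235);X,_=cloud("scene",d,m);print("bar z",np.percentile(X[:,2],[5,50,95]).round(1),X.min(0).round(),X.max(0).round())
T=X[abs(X[:,2]-150)<5];r=cv2.minAreaRect(T[:,:2].astype(np.float32));print(r)
A=np.c_[T[:,:2]-T[:,:2].mean(0),np.ones(len(T))];print("slope",np.linalg.lstsq(A,T[:,2],rcond=None)[0].round(3))
cv2.imwrite("pics/e1.png",cv2.resize(p[90:370,180:460,::-1],(600,600),interpolation=3))
E
```

```text
t 28.1 tcp [ 597.3 -117.7  256.4] grasp [ 597.2 -117.7  275.4] xang 48.85 tilt [ 0.004 -0.    -1.   ] q [-0.58  0.37  0.92  1.5  -0.3   1.41 -0.36] F [ 0.6  0.4 -0. ] T [-0.1   0.11  0.05] w 52.3 ff 0.0
[0.7 0.2 0. ] xang rad 0.8526 TZ 0.047
bar z [132.1 149.1 152. ] [ 417. -192.   12.] [634. -78. 153.]
((599.2515258789062, -115.85469055175781), (87.81026458740234, 23.922195434570312), 49.89289855957031)
slope [-1.1100e-01  7.9000e-02  1.5004e+02]
```

View pics/e1.png

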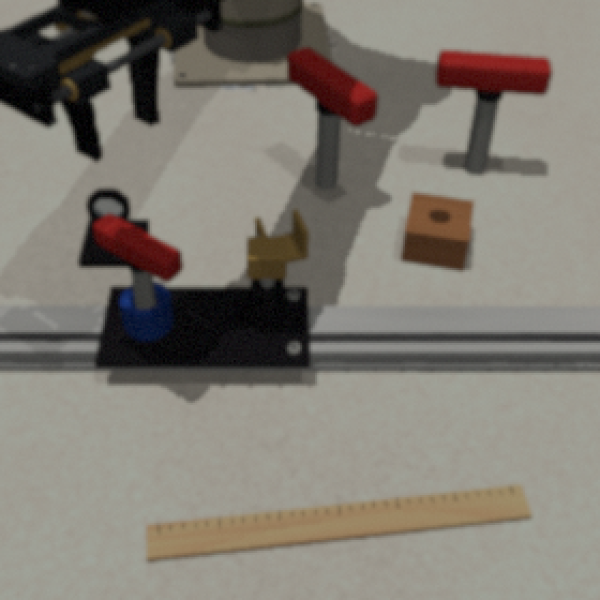

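The key stands upright in the bush at (150,310), with its bar top at z≈150, which is the fully home height. The lens mount, brass and ruler look undisturbed, and the gripper is clear.

```bash
python3 -c "
from rig import *
print(sign_off())"
```

```text
the job is handed in; nothing more can be done
None
```

The job is handed in at about 28 s: the key dropped fully home, the screw was tightened clockwise until firm at about 0.31–0.32 N m, the key was left standing upright, and no bystander looked disturbed in the last picture.

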